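# Mark a cast bar in the over-centre clamp jig

### The arm

A 7-joint arm with a two-finger parallel gripper is mounted at the origin on the work surface. World frame = base frame: x ahead of the robot, y to its left, z up, the work surface at z = 0. Lengths are in m, angles in rad, forces in N, time in s.
With the tool pointing down it reaches from about 0.4 to 0.85 m from the base axis. Payload 10.4 kg.
Tool frame: the origin (TCP) lies at the very end of the fingers, on their centre line; the grasp point (between the pads) lies 19 mm behind it; z points along the fingers, y is the line along which they close (so a half turn about z gives the same grasp; the last joint's range is limited). The gripper opens to 87 mm and grips with 3 to 60 N. Pads are 19 mm wide; open, the fingers measure 117 mm over their backs; the gripper's body (75 mm by 190 mm) begins 51 mm behind the grasp point.
Start: joints at [1.129, 0.332, -0.065, 1.46, 0.022, 1.35, -0.088], TCP at [0.254, -0.571, 0.223] pointing down, gripper open.
Joint ranges: [-2.6, 2.6], [-0.5, 2.12], [-1.47, 1.34], [0.16, 2.42], [-1.27, 4.41], [0.06, 2.06], [-2.6, 2.6]. Speed limits (rad/s): [2.22, 2.22, 2.79, 2.79, 3.14, 3.14, 3.14].

### API

Orientations are given as a unit quaternion [x, y, z, w].
In Python, from bench import status, camera, order gives the robot as it stands.
- The arm moves only by the tool jog_arm, never from a script. Its argument "plan" is a list of rows, each a list of 7 numbers: the turn, a rotation vector about the tool's x, y, z in rad, then the shift along the tool's x, y, z in mm, then the opening, from -1 (shut) to 1 (fully open). A call has 1 to 12 rows; each row is the pose to reach, as a shift and turn from the pose commanded when the call began, along the tool's axes at that moment; what a row does not reach only later rows make up. A row lasts 1/10 s, in which the tool goes at most 50 mm and 8.59 degrees, less where a joint would pass 70% of its speed; a pose out of reach is approached as far as the arm can. A call with a gripper value outside its range is refused whole. The fingers move at their own pace and stop on an object; "squeeze" is the grip in N (left out, the last holds). Time passes only in rows, so rows that repeat a pose let the fingers close. It gives the time, the measured TCP pose, the force, the opening and the grip force at its end, in the units of the state.
- status.read_state(): the state, without advancing time (a new reading comes with each control period).
- camera(name): name is "scene" or "side" or "wrist"; returns a dict with "image" (384x512x3 uint8, red, green, blue), "z_map" (384x512 float32, m along the optical axis (not along the pixel's ray), 0 where there is no reading), "fx", "fy", "cx", "cy" (pixels), "k1" (the pictures are not rectified: a ray, as slopes to the right and down, at radius r is drawn at 1 + k1 r^2 times it, then the intrinsics apply), "world_from_camera" (4x4, takes a point from camera to world coordinates); the wrist camera has in their place "mount" (4x4, takes a point from camera to tool coordinates, whose origin is the TCP and whose axes are the flange's). Camera axes: x right, y down, z forward; pixel columns grow to the right and rows downward; lengths in m; the calibration is good to about 2 mm. A picture is of the moment at which its call begins: read the wrist's pose just before it.
- order.close_job(): hands the job in; it is judged then, once.
The state is a dict: "time": time; "joint_positions": joint angles; "joint_vel": joint speeds; "joint_torque": joint torques, N m; "ee_pos": TCP position; "eef_rot": TCP orientation; "ft_force": force on the tool from outside, world axes, zero at the start; "torque": the same for the moment, N m; "width": finger opening in m; "grip_force": force on a finger pad.
Only numpy, scipy, OpenCV 4.12 (cv2) and the standard library are available. Lean on these libraries where they do the work, as an engineer would, in place of code of your own. Each camera call takes 0.05 s, during which the arm holds its last target. There are 200 camera calls.

### The job

Take the metal bar from the rolling mill's catch tray and lay it in the nest on the sloping jig bed, flat between the four pins and down against or close to the lower stop. Swing the toggle clamp over centre so that its foot comes down on the bar, let go so that it holds the bar by itself for a second, then swing the clamp fully back open with the bar still in its nest. Finally take the bar out and set it down flat in the wooden tote, without dropping it, and leave the other things on the bench alone.

Things in the scene. Friction and masses are not known exactly. Their poses are not given: they have to be found in the camera images.
- bar: plain light-grey metal bar, 70 (its x) x 26 (its y) x 16 (its z) mm, about 0.26 kg, loose; origin at the centre of its underside. Starts lying flat in the mill's catch tray. Either end or face may lead.
- mill: green hand rolling mill, fixed. Origin under the centre of its catch tray on the bench: an open steel tray 170 (x) x 150 (y) mm outside, walls 4 mm thick and 18 mm high, floor 4 mm thick. The mill's body stands on the tray's +y side, from 110 mm beyond the tray's centre, 250 mm tall; a thin chute plate ends above the tray's +y edge, 80 mm from its centre.
- jig: fixed marking jig, steel base 190 x 130 mm on the bench (origin under the nest), carrying a bed that slopes 30 deg down away from the robot. With the clamp open its arm stands square to the bed at x = 84 to 96 mm of the nest, up to 125 mm off the bed, its foot pointing down the slope to x = 64 mm: a tool coming straight down over the nest hits it, so come in square to the bed.
- nest: Origin: nest centre on the bed surface, 52 mm above the bench. x points up the slope, roughly towards the robot; y across; z square to the bed, leaning 30 deg, away from the robot. Bed: x -60 to +130, y +-50 mm. The bar lies centred, its length along x. Four pins 8 mm thick, 12 mm high at x +-26, y +-19.5 mm: 2.5 mm free each side of the bar, 44 mm between them along x for a finger
- nest_stop (a point): lower stop of the nest: a ledge 10 mm high, 44 mm wide; this point is at the foot of its face, at x = -36.5 mm of the nest (1.5 mm clear of a centred bar). There is no stop at the upper end.
- clamp (a joint): toggle clamp's hinge, rad, about the nest's +y axis. 0: foot resting on the 16 mm thick bar in the nest. 1.6: fully open (the start). -0.1: closed with no bar. An over-centre spring drives it away from 0.8 to both ends (about 0.36 N m at each end, so some 5 N at the foot or the knob), with damping 0.2 N m s/rad: past centre it goes on by itself and then holds.
- clamp_hinge (a point): hinge axis of the clamp, fixed on the bed at x = 90, z = 36 mm of the nest, axis along the nest's y, between two cheeks 34 mm wide overall and 48 mm high; a short spring strut runs from the clamp down to the bed at x = 125 mm
- clamp_knob: black ball knob, 28 mm diameter, on a 10 mm rod, the clamp's handle. Origin at the ball's centre, 75 mm from the hinge: from the hinge it lies along (sin q, 0, cos q) of the nest's frame at joint value q (square up from the bed when closed, up the slope when open). Can be pinched across y and led round the hinge without turning the tool.
- clamp_foot: steel foot of the clamp arm, 18 mm diameter; origin at the centre of its pressing face, 85 mm from the hinge along the arm and 20 mm below the arm's centre line; it presses the bar at x = 5 mm of the nest
- tote: open wooden tote, 180 (x) x 140 (y) x 45 mm outside, walls and floor 6 mm thick, fixed, empty; origin at the centre of its underside
- bottle: amber bottle, 52 mm diameter, 115 mm tall, loose bystander; origin at the centre of its underside
- hammer: hammer 240 mm long lying on the bench, loose bystander; origin under its middle
- spool: copper wire spool, 56 mm diameter, 34 mm tall, loose bystander; origin at the centre of its underside
Mind the look-alikes: they are no part of the job. Leave any black look-alike of the tote alone.

How it is judged:
By the outcome, as a careful person would: the job done as asked, in the order asked, and still so for the second after the job is handed in, with the robot touching nothing.
It also fails if it takes over 72 s, if anything falls off the work surface, if the arm or the gripper's body presses on something with over 40 N, if the wrist force passes 120 N, or if a joint passes its speed limit or range.

## Working session

There is one attempt and no reset: what is moved stays moved. The work goes in short steps, Python scripts to look and compute and a tool call to move; the robot and the scene stay as the last step left them, time stands still between calls to the robot, and variables do not carry over. Pictures are saved under pics/ and viewed, at most 10 in all, crops included, and the job is handed in when it is done.

Besides the shell and the picture viewer there is one more tool, called as a command line: name --pt "numbers of a row" for each row, then --argument value for the rest. jog_arm: Moves the arm, as the interface text tells. Its arguments: {"type":"object","properties":{"plan":{"type":"array"},"squeeze":{"type":"number"}},"required":["plan"]}

```bash
ls; mkdir -p pics; cat > h.py <<'E'
import numpy as np,cv2
from scipy.spatial.transform import Rotation as R
from bench import status,camera,order
def pts(d,uv,T=None):
    """world points of pixels (u,v) using z_map"""
    T=np.array(d["world_from_camera"]) if T is None else T
    out=[]
    for u,v in uv:
        K=np.array([[d["fx"],0,d["cx"]],[0,d["fy"],d["cy"]],[0,0,1.]])
        p=cv2.undistortPoints(np.array([[[u,v]]],float),K,np.array([d["k1"],0,0,0.]))[0,0]
        z=d["z_map"][int(round(v)),int(round(u))]
        out.append((T@[p[0]*z,p[1]*z,z,1])[:3])
    return np.array(out)
def cloud(d,T=None):
    T=np.array(d["world_from_camera"]) if T is None else T
    h,w=d["z_map"].shape
    K=np.array([[d["fx"],0,d["cx"]],[0,d["fy"],d["cy"]],[0,0,1.]])
    g=np.stack(np.meshgrid(np.arange(w),np.arange(h)),-1).reshape(-1,1,2).astype(float)
    p=cv2.undistortPoints(g,K,np.array([d["k1"],0,0,0.])).reshape(h,w,2)
    z=d["z_map"]; c=np.stack([p[...,0]*z,p[...,1]*z,z,np.ones_like(z)],-1)
    P=(c@T.T)[...,:3]; P[z==0]=np.nan
    return P
def wristT(d,s):
    T=np.eye(4);T[:3,:3]=R.from_quat(s["eef_rot"]).as_matrix();T[:3,3]=s["ee_pos"]
    return T@np.array(d["mount"])
def save(img,name,box=None,k=1):
    if box: u0,v0,u1,v1=box; img=img[v0:v1,u0:u1]
    cv2.imwrite("pics/"+name,cv2.resize(img[...,::-1],None,fx=k,fy=k,interpolation=cv2.INTER_CUBIC))
E
python3 - <<'E'
from h import *
s=status.read_state();print({k:np.round(v,3) for k,v in s.items()})
for n in("scene","side"):
    d=camera(n);np.savez(n+".npz",**d);save(d["image"],n+"1.png",k=1.5);print(n,np.round(d["world_from_camera"],2).tolist(),d["fx"],d["k1"])
d=camera("wrist");print(np.round(d["mount"],3).tolist(),d["fx"])
E
```

```text
pics
{'time': np.float64(0.0), 'joint_positions': array([ 1.129,  0.333, -0.065,  1.461,  0.022,  1.35 , -0.089]), 'joint_vel': array([-0.002, -0.001,  0.002,  0.001,  0.   , -0.001, -0.   ]), 'joint_torque': array([-1.0000e-03, -6.2325e+01,  2.4000e-02, -3.8991e+01, -6.1000e-02,
        3.9000e-02,  0.0000e+00]), 'ee_pos': array([ 0.254, -0.571,  0.222]), 'eef_rot': array([ 0.978,  0.208, -0.   , -0.001]), 'ft_force': array([-0.099, -0.278,  0.756]), 'torque': array([-0.006, -0.048,  0.009]), 'grip_force': np.float64(0.0), 'width': np.float64(0.087)}
scene [[0.82, 0.39, -0.42, 1.05], [0.57, -0.55, 0.6, -0.93], [0.0, -0.74, -0.68, 0.98], [0.0, 0.0, 0.0, 1.0]] 363.7413428813963 -0.06293247640443442
side [[-0.84, -0.37, 0.39, 0.08], [-0.54, 0.56, -0.63, 0.51], [0.01, -0.74, -0.67, 0.86], [0.0, 0.0, 0.0, 1.0]] 371.8125994686703 -0.03540924617682374
[[0.001, -0.964, -0.264, 0.073], [1.0, 0.001, 0.0, 0.0], [-0.0, -0.264, 0.964, -0.163], [0.0, 0.0, 0.0, 1.0]] 314.7074869693002
```

View pics/scene1.png

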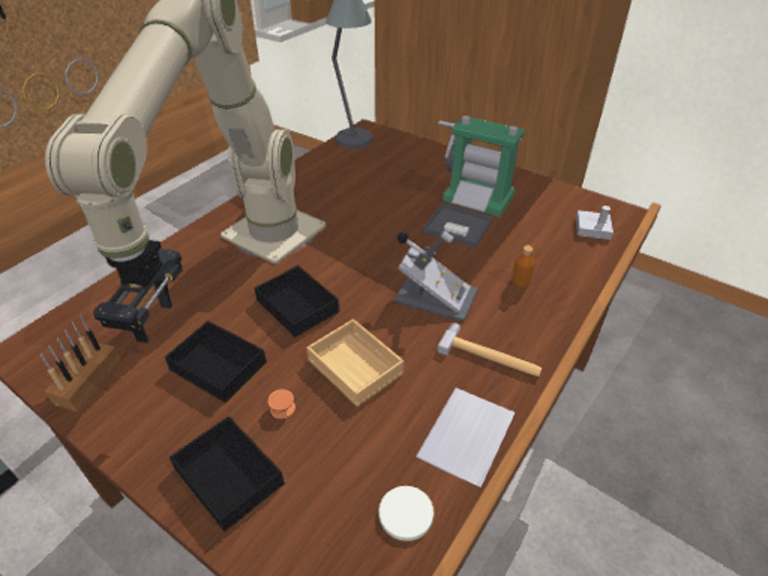

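View pics/side1.png

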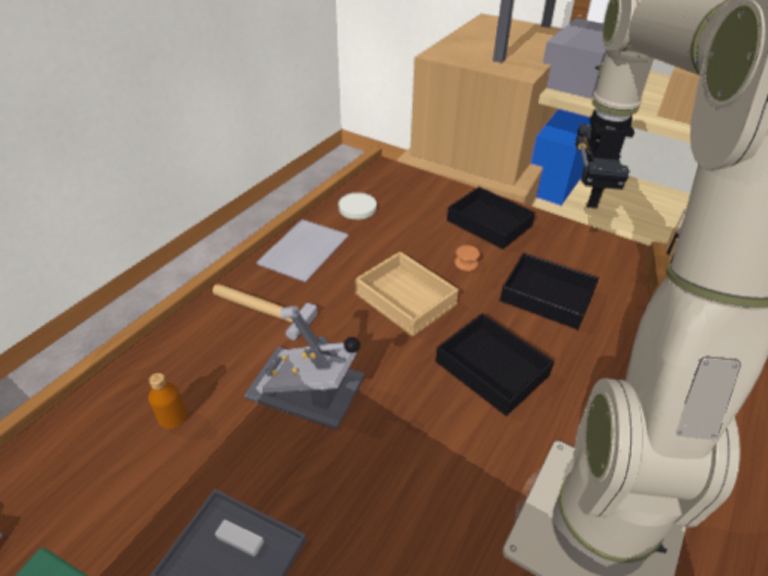

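Scene: the bar candidate is the light-grey block at (304,153) native, in the mill tray; the jig's clamp arm/foot at (290,160), white block with a post at (396,150), and the papers are look-alikes. Side: the bar is at (160,358), clamp knob (234,230), jig bed (205,245), wooden tote (271,195), and three black trays are decoys. By description, the bar is the plain block in the tray. Close crop next, plus measurements.

```bash
python3 - <<'E'
from h import *
S=dict(np.load("scene.npz"));D=dict(np.load("side.npz"))
a=cv2.resize(D["image"][190:290,150:260],None,fx=4,fy=4,interpolation=cv2.INTER_CUBIC)
b=cv2.resize(D["image"][320:384,100:205],None,fx=3.4,fy=3.4,interpolation=cv2.INTER_CUBIC)
c=np.zeros((600,800,3),np.uint8);c[:400,:440]=a;b=b[:200,:355];c[400:400+b.shape[0],:b.shape[1]]=b
e=cv2.resize(S["image"][135:215,255:325],None,fx=5,fy=5,interpolation=cv2.INTER_CUBIC)[:600,:350];c[:e.shape[0],445:795]=e
save(c,"crop1.png")
for n,d in(("scene",S),("side",D)):
    d=dict(d);P=cloud(d);im=d["image"].astype(int)
    # bar
    u,v=(304,153) if n=="scene" else (160,358)
    print(n,"bar px",pts(d,[(u,v)]).round(4).tolist())
    c0=pts(d,[(u,v)])[0]
    m=(np.linalg.norm(P[...,:2]-c0[:2],axis=-1)<.06)&(P[...,2]>.016)&(P[...,2]<.026)&(im.min(-1)>120)
    q=P[m];r=cv2.minAreaRect((q[:,:2]*1000).astype(np.float32));print("bar",m.sum(),r,np.median(q[:,2]))
    # wood tote rim
    u,v=(237,241) if n=="scene" else (271,195)
    c0=pts(d,[(u,v)])[0];print("tote px",c0)
    m=(np.linalg.norm(P[...,:2]-c0[:2],axis=-1)<.14)&(P[...,2]>.040)&(P[...,2]<.05)&(im[...,0]>im[...,2]+40)
    q=P[m];r=cv2.minAreaRect((q[:,:2]*1000).astype(np.float32));print("tote",m.sum(),r,np.median(q[:,2]))
    # knob
    u,v=(269,159) if n=="scene" else (234,230)
    print("knob",pts(d,[(u,v)]))
    # jig
    k0=pts(d,[(u,v)])[0]
    m=(np.linalg.norm(P[...,:2]-k0[:2],axis=-1)<.3)&(P[...,2]>.009)&(P[...,2]<.016)&(im.max(-1)-im.min(-1)<25)
    # bed plane: RANSAC
    w=(np.linalg.norm(P[...,:2]-k0[:2],axis=-1)<.22)&(P[...,2]>.02)&(P[...,2]<.16)&(im.max(-1)-im.min(-1)<25)&(im.min(-1)>110)
    q=P[w];rng=np.random.default_rng(0);best=(0,)
    for _ in range(3000):
        t=q[rng.choice(len(q),3,False)];nn=np.cross(t[1]-t[0],t[2]-t[0]);l=np.linalg.norm(nn)
        if l<1e-6: continue
        nn=nn/l*np.sign(nn[2]+1e-12)
        if abs(nn[2]-.866)>.03: continue
        k=(abs((q-t[0])@nn)<.002).sum()
        if k>best[0]: best=(k,nn,t[0])
    k,nn,t=best;i=q[abs((q-t)@nn)<.002];c0=i.mean(0);nn=np.linalg.svd(i-c0)[2][2];nn*=np.sign(nn[2])
    x=np.array([-nn[0],-nn[1],0]);x/=np.linalg.norm(x)
    X=x*np.cos(np.pi/6)+np.array([0,0,.5]); Y=np.cross([0,0,1],x)
    ab=np.c_[i@X,i@Y];r=cv2.minAreaRect((ab*1000).astype(np.float32))
    print("bed",k,"n",nn,"c",c0,"yaw x",np.degrees(np.arctan2(x[1],x[0])),"rect in XY",r,"extent",np.percentile(ab,[1,99],axis=0))
E
```

```text
scene bar px [[0.4668, 0.3006, 0.0156]]
bar 47 ((459.842041015625, 311.1174621582031), (64.51943969726562, 29.37688636779785), 8.541461944580078) 0.018974250819415395
tote px [ 0.5242524  -0.28135922  0.00523993]
tote 288 ((527.9354858398438, -288.2708740234375), (141.78245544433594, 183.89859008789062), 76.44245910644531) 0.043168534190767605
knob [[ 0.46984085 -0.00187102  0.16788627]]
bed 446 n [0.48756304 0.10561812 0.86667589] c [0.56201666 0.0161505  0.06595385] yaw x -167.77718291007534 rect in XY ((-441.84832763671875, 140.38308715820312), (196.78619384765625, 193.22032165527344), 89.87629699707031) extent [[-0.53417001  0.04422362]
 [-0.34631381  0.22987197]]
side bar px [[0.4533, 0.3148, 0.0178]]
bar 348 ((456.41778564453125, 315.2536926269531), (70.42832946777344, 27.036592483520508), 7.800384521484375) 0.019269322079634832
tote px [ 0.52719016 -0.29729922  0.00749209]
tote 365 ((523.59326171875, -288.16436767578125), (143.74026489257812, 186.12103271484375), 76.25428009033203) 0.04468401864813365
knob [[0.45255632 0.01705247 0.17356111]]
bed 832 n [0.48828363 0.11091259 0.86560816] c [0.54706205 0.041035   0.07115399] yaw x -167.20253641422 rect in XY ((-438.9977111816406, 125.34248352050781), (164.85311889648438, 200.56764221191406), 88.70295715332031) extent [[-0.52971925  0.04406171]
 [-0.34106789  0.14527036]]
```

View pics/crop1.png

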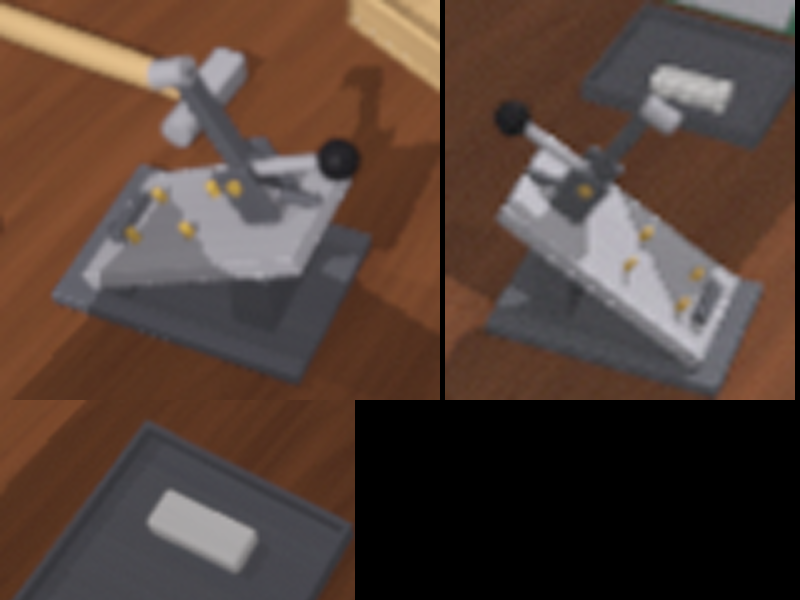

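```bash
python3 - <<'E'
from h import *
S=dict(np.load("scene.npz"));D=dict(np.load("side.npz"))
def ray(d,u,v):
    K=np.array([[d["fx"],0,d["cx"]],[0,d["fy"],d["cy"]],[0,0,1.]])
    p=cv2.undistortPoints(np.array([[[u,v]]],float),K,np.array([float(d["k1"]),0,0,0.]))[0,0]
    T=d["world_from_camera"];return T[:3,3],T[:3,:3]@np.array([p[0],p[1],1])
a=np.radians(-167.5);X=np.array([np.cos(a)*np.cos(np.pi/6),np.sin(a)*np.cos(np.pi/6),.5]);Y=np.array([-np.sin(a),np.cos(a),0]);Z=np.cross(X,Y)
SP=[((u-445)/5+255-.4,v/5+135-.4) for u,v in[(646,233),(629,265),(697,272),(682,304)]]
DP=[(u/4+150-.375,v/4+190-.375) for u,v in[(212,188),(187,229),(158,193),(135,235)]]
# scene order: (y sign?) match by side order later
for n,d,L,c0 in(("scene",S,SP,[.56202,.01615,.06595]),("side",D,DP,[.54706,.04104,.07115])):
    c0=np.array(c0);off=c0@Z
    Q=[]
    for u,v in L:
        o,r=ray(d,u,v);t=(off+.009-o@Z)/(r@Z);p=o+t*r-.009*Z;Q.append([p@X,p@Y,*p])
    Q=np.array(Q);print(n,Q.round(4).tolist());m=Q[:,2:].mean(0);print("centre",m,"yaw",[np.degrees(np.arctan2(*(Q[i,2:]-Q[j,2:])[[1,0]])) for i,j in((0,2),(1,3))], "off",off)
P=cloud(D);im=D["image"].astype(int)
w=(abs(P[...,0]-.456)<.15)&(abs(P[...,1]-.315)<.15)&(P[...,2]>.012)&(P[...,2]<.03)&(im.max(-1)<110)
print("tray rim side",cv2.minAreaRect((P[w][:,:2]*1000).astype(np.float32)),w.sum())
P=cloud(S);im=S["image"].astype(int)
w=(abs(P[...,0]-.456)<.15)&(abs(P[...,1]-.315)<.14)&(P[...,2]>.001)&(P[...,2]<.03)&(im.max(-1)<95)&(im.max(-1)-im.min(-1)<20)
print("tray scene",cv2.minAreaRect((P[w][:,:2]*1000).astype(np.float32)),w.sum())
for h in(.03,.06,.1,.15):
    w=(abs(P[...,0]-.456)<.1)&(P[...,1]>.25)&(P[...,2]>h)&(P[...,2]<h+.03);q=P[w]
    if len(q):print(h,np.percentile(q[:,1],[0,1,5,20]))
E
```

```text
scene [[-0.4476, 0.0786, 0.5581, 0.0432, 0.0648], [-0.4471, 0.1198, 0.5666, 0.0029, 0.065], [-0.4981, 0.0789, 0.6009, 0.0524, 0.0395], [-0.4981, 0.1189, 0.6095, 0.0133, 0.0395]]
centre [0.58379947 0.02795939 0.05219796] yaw [np.float64(-167.96825392117074), np.float64(-166.3697169504623)] off 0.3332110662229063
side [[-0.4411, 0.1069, 0.5587, 0.0144, 0.0679], [-0.4407, 0.0682, 0.55, 0.052, 0.0681], [-0.4942, 0.1086, 0.604, 0.0227, 0.0414], [-0.4896, 0.0676, 0.5912, 0.0619, 0.0437]]
centre [0.57594716 0.03773648 0.05528014] yaw [np.float64(-169.64860811143154), np.float64(-166.58613705258057)] off 0.33310529518478804
tray rim side ((450.3213195800781, 341.9816589355469), (172.05209350585938, 149.44688415527344), 7.418076515197754) 445
tray scene ((447.4173583984375, 315.4153137207031), (181.4587860107422, 278.01641845703125), 7.617145538330078) 580
0.03 [0.41319527 0.41683572 0.42821356 0.44431843]
0.06 [0.45509326 0.46332561 0.4691869  0.48850154]
0.1 [0.46512448 0.47075659 0.48914306 0.50647976]
0.15 [0.47034261 0.47310043 0.49068535 0.50343854]
```

```bash
cat >> h.py <<'E'
def pose(p,yaw,pitch=0):
    """tool pose: x axis horizontally at yaw(deg), z down; pitch tilts tool back end away along x by pitch deg"""
    M=R.from_euler('z',yaw,degrees=True)*R.from_euler('x',180,degrees=True)*R.from_euler('y',-pitch,degrees=True)
    return np.array(p,float),M
def show(*ws):
    s=status.read_state();p0=np.array(s["ee_pos"]);M0=R.from_quat(s["eef_rot"])
    print("t",round(float(s["time"]),2),"pos",p0.round(4),"width",round(float(s["width"]),4),"F",np.round(s["ft_force"],1))
    for p,M in ws:
        print((M0.inv()*M).as_rotvec().round(3).tolist(),((M0.inv().apply(p-p0))*1000).round(1).tolist())
E
python3 - <<'E'
from h import *
M=pose([0,0,0],12.5,30)[1].as_matrix();print(M.round(3))
show(pose([.45,-.3,.36],8),pose([.47,0,.36],8),pose([.458,.3,.33],8),pose([.458,.313,.17],8))
E
```

```text
[[ 0.845  0.216 -0.488]
 [ 0.187 -0.976 -0.108]
 [-0.5    0.    -0.866]]
t 0.15 pos [ 0.2541 -0.5708  0.222 ] width 0.0869 F [-0.6 -0.   0.1]
[-0.001, 0.0, 0.279] [289.1, -167.8, -137.9]
[-0.001, 0.0, 0.279] [429.4, -433.7, -137.6]
[-0.001, 0.0, 0.279] [540.5, -712.6, -107.3]
[-0.001, 0.0, 0.279] [545.8, -724.4, 52.7]
```

jog_arm --pt "0 0 0.14 100 -60 -138 1" --pt "0 0 0.279 289 -168 -138 1" --pt "0 0 0.279 289 -168 -138 1" --pt "0 0 0.279 289 -168 -138 1" --pt "0 0 0.279 289 -168 -138 1" --pt "0 0 0.279 289 -168 -138 1" --pt "0 0 0.279 429 -434 -138 1" --pt "0 0 0.279 429 -434 -138 1" --pt "0 0 0.279 429 -434 -138 1" --pt "0 0 0.279 429 -434 -138 1" --pt "0 0 0.279 429 -434 -138 1" --pt "0 0 0.279 429 -434 -138 1"

```text
time: 1.35
ee_pos: [0.4601, -0.0548, 0.3572]
eef_rot: [0.998, 0.07, 0.0, 0.0]
ft_force: [1.6, 0.6, -0.6]
width: 0.0871
grip_force: 0.0
```

```bash
python3 - <<'E'
from h import *
show(pose([.47,0,.36],8),pose([.458,.3,.33],8),pose([.458,.313,.17],8))
E
```

```text
t 1.35 pos [ 0.4601 -0.0548  0.3572] width 0.0871 F [ 1.6  0.6 -0.6]
[0.001, -0.0, 0.0] [17.5, -52.8, -2.8]
[0.001, -0.0, 0.0] [47.3, -351.6, 27.1]
[0.001, -0.0, 0.0] [49.1, -364.6, 187.0]
```

```bash
python3 - <<'E'
from h import *
s=status.read_state();d=camera("wrist");T=wristT(d,s);np.savez("w1.npz",T=T,**d)
save(d["image"],"w1.png",k=1.5)
E
```

```text
(no output)
```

View pics/w1.png

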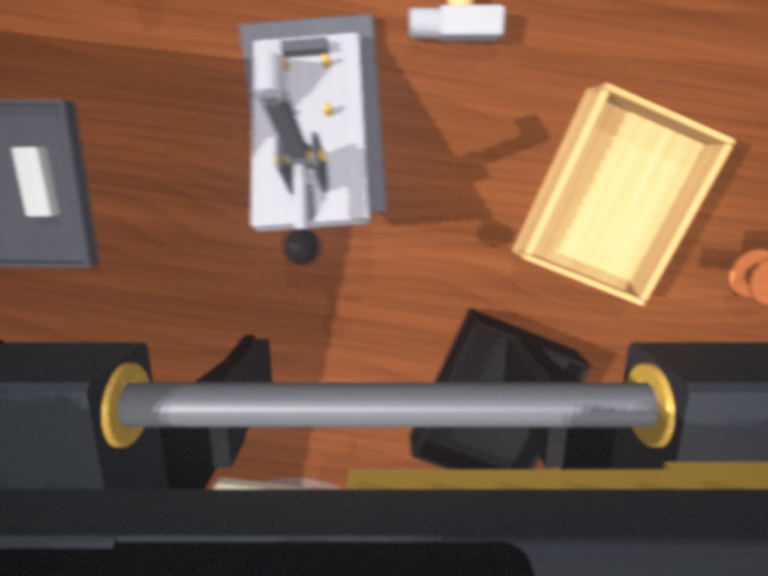

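jog_arm --pt "0 0 0 47 -352 27 1" --pt "0 0 0 47 -352 27 1" --pt "0 0 0 47 -352 27 1" --pt "0 0 0 47 -352 27 1" --pt "0 0 0 47 -352 27 1" --pt "0 0 0 47 -352 27 1" --pt "0 0 0 47 -352 27 1" --pt "0 0 0 49 -365 150 1" --pt "0 0 0 49 -365 150 1" --pt "0 0 0 49 -365 150 1" --pt "0 0 0 49 -365 150 1" --pt "0 0 0 49 -365 150 1"

```text
time: 2.6
ee_pos: [0.4582, 0.3115, 0.2079]
eef_rot: [0.998, 0.07, 0.0, -0.0]
ft_force: [0.9, 0.4, 0.6]
width: 0.0874
grip_force: 0.0
```

Wrist view: bed plate corners (252,40),(358,33),(372,218),(250,228), lower stop (306,47), visible right-hand pins (326,60),(328,108); bar (35,181), tote (622,193), hammer head (457,22).

```bash
python3 - <<'E'
from h import *
w=dict(np.load("w1.npz"));P=cloud(w,w["T"]);im=w["image"].astype(int)
def rect(P,m): r=cv2.minAreaRect((P[m][:,:2]*1000).astype(np.float32));return [np.round(x,1) for x in r],m.sum(),np.median(P[m][:,2]).round(4)
m=(np.linalg.norm(P[...,:2]-[.457,.313],axis=-1)<.06)&(P[...,2]>.014)&(P[...,2]<.028)&(im.min(-1)>120);print("bar w1",rect(P,m))
m=(np.linalg.norm(P[...,:2]-[.526,-.288],axis=-1)<.14)&(P[...,2]>.038)&(P[...,2]<.055)&(im[...,0]>im[...,2]+40);print("tote w1",rect(P,m))
m=np.zeros(P.shape[:2],bool);m[25:155,165:255]=1
m&=(im.min(-1)>110)&(P[...,2]>.015)&(P[...,2]<.125)
q=P[m];off=None
Z0=np.array([.488,.109,.866]);h=q@Z0
hist,e=np.histogram(h,np.arange(h.min(),h.max()+.002,.002));k=hist.argmax();c=e[k]+.001
i=q[abs(h-c)<.003];c0=i.mean(0);n=np.linalg.svd(i-c0)[2][2];n*=np.sign(n[2]);i=q[abs((q-c0)@n)<.0025];c0=i.mean(0);n=np.linalg.svd(i-c0)[2][2];n*=np.sign(n[2])
for _ in (0,):
    x=-np.array([n[0],n[1],0]);x/=np.linalg.norm(x);ya=np.degrees(np.arctan2(x[1],x[0]))
    X=x*np.cos(np.pi/6)+np.array([0,0,.5]);Y=np.cross([0,0,1],x);Zn=np.cross(X,Y)
    ab=(np.c_[i@X,i@Y]*1000).astype(np.float32);r=cv2.minAreaRect(ab)
    print("bed",len(i),n.round(4),"yaw",ya,"off",c0@Zn,r)
    (cx,cy),_,_=r;C=X*cx/1000+Y*cy/1000+Zn*(c0@Zn);print("bed centre",C,"nest", C-.035*X)
    np.save("bed.npy",i)
s=status.read_state();d=camera("wrist");T=wristT(d,s);P=cloud(d,T);im=d["image"].astype(int)
m=(np.linalg.norm(P[...,:2]-[.457,.313],axis=-1)<.06)&(P[...,2]>.014)&(P[...,2]<.028)&(im.min(-1)>120);print("bar w2",rect(P,m))
r=[*rect(P,m)[0][0]]
show(pose([r[0]/1000,r[1]/1000,.007],8))
E
```

```text
bar w1 ([array([460.5, 314.3]), array([70.1, 28.1]), np.float64(9.6)], np.int64(879), np.float64(0.0205))
tote w1 ([array([ 528.4, -287.2]), array([141.4, 180.5]), np.float64(76.8)], np.int64(2258), np.float64(0.045))
bed 6179 [0.4882 0.105  0.8664] yaw -167.8619114151041 off 0.33520609130533996 ((-440.09844970703125, 88.59837341308594), (100.16483306884766, 191.9475555419922), 89.99519348144531)
bed centre [0.55510113 0.028765   0.07024777] nest [0.58473438 0.03513842 0.05274777]
bar w2 ([array([459. , 298.2]), array([86.1, 58.6]), np.float64(7.6)], np.int64(1618), np.float64(0.0206))
t 2.65 pos [0.4587 0.3117 0.2088] width 0.0866 F [ 0.1 -0.8  0.2]
[-0.001, -0.002, -0.0] [-1.9, 13.6, 201.8]
```

```bash
python3 - <<'E'
from h import *
s=status.read_state();d=camera("wrist");T=wristT(d,s);P=cloud(d,T);im=d["image"].astype(int)
m=(np.linalg.norm(P[...,:2]-[.459,.314],axis=-1)<.06)&(P[...,2]>.0175)&(P[...,2]<.024)&(im.min(-1)>120)
n,l,st,c=cv2.connectedComponentsWithStats(m.astype(np.uint8),connectivity=4)
for k in range(1,n):
    if st[k,4]>60: print(st[k],c[k].round(),[np.round(x,1) for x in cv2.minAreaRect((P[l==k][:,:2]*1000).astype(np.float32))])
show(pose([.459,.314,.007],8.5))
save(d["image"],"w2.png",k=1.5)
E
```

```text
[291 137   6  74 222] [294. 173.] [array([463.9, 271.1]), array([85.2,  3.9]), np.float64(7.5)]
[ 244  141   24   61 1368] [256. 171.] [array([461. , 314.9]), array([69.6, 25.9]), np.float64(8.6)]
t 2.7 pos [0.4589 0.3118 0.2091] width 0.0866 F [0.  0.4 0.2]
[-0.001, -0.003, -0.009] [-0.2, -2.0, 202.1]
```

View pics/w2.png

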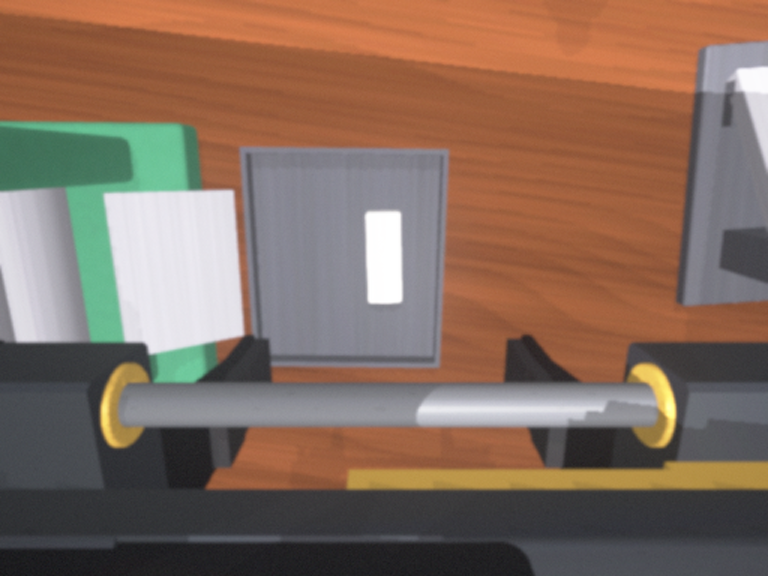

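Wrist view: bar alone in the tray at (384,257), its −y wall at (443,257) is near, so I'll approach with fingers only part-open (~40 mm).

jog_arm --pt "0 0 -0.01 2 -3 50 -0.1" --pt "0 0 -0.01 2 -3 100 -0.1" --pt "0 0 -0.01 2 -3 140 -0.1" --pt "0 0 -0.01 2 -3 160 -0.1" --pt "0 0 -0.01 2 -3 160 -0.1" --pt "0 0 -0.01 2 -3 175 -0.1" --pt "0 0 -0.01 2 -3 188 -0.1" --pt "0 0 -0.01 2 -3 196 -0.1" --pt "0 0 -0.01 2 -3 201 -0.1" --pt "0 0 -0.01 2 -3 202 -0.1" --pt "0 0 -0.01 2 -3 202 -0.1" --squeeze 30

```text
time: 3.8
ee_pos: [0.4597, 0.3148, 0.0053]
eef_rot: [0.997, 0.075, 0.0, -0.0]
ft_force: [-0.2, 0.3, 0.4]
width: 0.0393
grip_force: 0.0
```

jog_arm --pt "0 0 0 0 0 0 -1" --pt "0 0 0 0 0 0 -1" --pt "0 0 0 0 0 0 -1" --pt "0 0 0 0 0 0 -1" --pt "0 0 0 0 0 0 -1" --pt "0 0 0 0 0 0 -1" --squeeze 30

```text
time: 4.4
ee_pos: [0.4598, 0.3148, 0.0054]
eef_rot: [0.997, 0.075, 0.0, -0.0]
ft_force: [-0.8, -0.7, 5.3]
width: 0.0253
grip_force: 30.0
```

```bash
cat >> h.py <<'E'
YAW=-167.86; NEST=np.array([.5847,.0351,.0525])
def nestR(yaw=None):
    a=np.radians(YAW if yaw is None else yaw);c=np.cos(np.pi/6)
    X=np.array([np.cos(a)*c,np.sin(a)*c,.5]);Y=np.array([-np.sin(a),np.cos(a),0]);return np.c_[X,Y,np.cross(X,Y)]
def npose(x,y,z):
    """tool square to bed, TCP at nest coords mm"""
    return NEST+nestR()@(np.array([x,y,z])/1000),pose([0,0,0],YAW+180,30)[1]
E
python3 - <<'E'
from h import *
show(pose([.46,.315,.2],8.5),pose([.60,.20,.30],10,15),npose(0,0,180))
E
```

```text
t 4.4 pos [0.4598 0.3148 0.0054] width 0.0253 F [-0.8 -0.7  5.3]
[-0.0, -0.001, 0.001] [0.3, -0.1, -194.6]
[-0.003, -0.262, -0.025] [121.7, 134.5, -294.5]
[-0.016, -0.524, -0.061] [171.7, 289.6, -202.9]
```

jog_arm --pt "0 0 0 0 0 -30 -1" --pt "0 0 0 0 0 -80 -1" --pt "0 0 0 0 0 -130 -1" --pt "0 0 0 0 0 -180 -1" --pt "0 -0.1 0 40 40 -220 -1" --pt "0 -0.2 -0.01 80 85 -260 -1" --pt "0 -0.26 -0.03 122 134 -290 -1" --pt "0 -0.35 -0.04 140 180 -270 -1" --pt "-0.01 -0.45 -0.05 160 230 -240 -1" --pt "-0.016 -0.524 -0.061 172 270 -215 -1" --pt "-0.016 -0.524 -0.061 172 290 -203 -1" --pt "-0.016 -0.524 -0.061 172 290 -203 -1"

```text
time: 5.6
ee_pos: [0.6562, 0.085, 0.2156]
eef_rot: [0.96, 0.104, -0.259, 0.027]
ft_force: [1.3, -1.0, -3.6]
width: 0.0257
grip_force: 30.0
```

```bash
python3 - <<'E'
from h import *
show(npose(0,0,180))
s=status.read_state();print(s["eef_rot"],s["joint_positions"].round(2) if hasattr(s["joint_positions"],'round') else s["joint_positions"],s["grip_force"])
d=camera("wrist");T=wristT(d,s);np.savez("w3.npz",T=T,**d)
save(d["image"],"w3.png",(80,0,432,264),2.27)
E
```

```text
t 5.6 pos [0.6562 0.085  0.2156] width 0.0257 F [ 1.3 -1.  -3.6]
[-0.001, 0.003, 0.004] [11.8, 33.8, 1.3]
[ 0.95987608  0.10402222 -0.25906509  0.02650615] [-0.17  0.89 -0.08  0.73  0.06  2.06 -1.58] 29.99356895685196
```

View pics/w3.png

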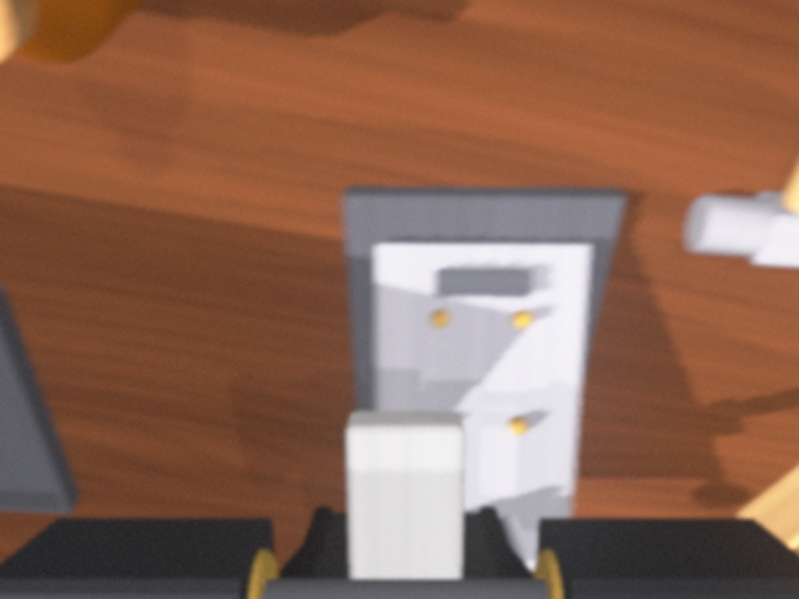

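Wrist view: lower pins (440,318), (522,320), upper right pin (518,425), stop (485,282); bar held squarely at (405,500).

```bash
python3 - <<'E'
from h import *
w=dict(np.load("w3.npz"));T=w["T"];N=nestR()
K=np.array([[w["fx"],0,w["cx"]],[0,w["fy"],w["cy"]],[0,0,1.]])
def hit(u,v,z):
    p=cv2.undistortPoints(np.array([[[u,v]]],float),K,np.array([float(w["k1"]),0,0,0.]))[0,0]
    r=N.T@T[:3,:3]@np.array([p[0],p[1],1]);o=N.T@(T[:3,3]-NEST);t=(z-o[2])/r[2];return ((o+t*r)*1000).round(1)
f=lambda u,v:((u+.5)/2.27+80-.5,(v+.5)/2.27-.5)
for n,u,v,z in(("pin LL",440,318,.009),("pin LR",522,320,.009),("pin UR",518,425,.009),("stop top L",438,294,.01),("stop top R",530,296,.01),("bed TL",373,243,0),("bed TR",592,243,0)): print(n,hit(*f(u,v),z))
P=(cloud(w,T)-NEST)@N*1000;im=w["image"].astype(int)
m=(abs(P[...,0])<60)&(abs(P[...,1])<50)&(abs(P[...,2])<4)&(im.min(-1)>100);q=P[m];print("bed z",np.median(q[:,2]),"tilt",np.polyfit(q[:,0],q[:,2],1),np.polyfit(q[:,1],q[:,2],1), "edges y",np.percentile(q[:,1],[0.5,99.5]),"xmin",np.percentile(q[:,0],.5))
# bar front face edges in tool frame
Q=(cloud(w,np.array(w["mount"])))*1000
b=(abs(Q[...,1])<20)&(Q[...,2]>-25)&(Q[...,2]<8)&(Q[...,0]>5)&(Q[...,0]<60);q=Q[b];print("bar tool frame: x",np.percentile(q[:,0],[50,90,97,99.5]),"y",np.percentile(q[:,1],[1,99]),"z",np.percentile(q[:,2],[1,50,99]))
show(npose(0,0,180),npose(0,0,100))
E
```

```text
pin LL [-27.3 -17.4   9. ]
pin LR [-26.5  20.8   9. ]
pin UR [23.9 21.3  9. ]
stop top L [-38.3 -18.6  10. ]
stop top R [-37.6  23.8  10. ]
bed TL [-60.8 -48.8   0. ]
bed TR [-61.3  53.1   0. ]
bed z 0.2902935825374109 tilt [-0.00072765  0.29368195] [-0.00058188  0.30214082] edges y [-49.07375629  49.47145948] xmin -59.77300609320583
bar tool frame: x [19.65873089 34.74892615 35.54507931 35.71983283] y [-18.86057981  18.93724752] z [-23.7581524 -15.5728281  -2.3813777]
t 5.65 pos [0.659  0.072  0.2132] width 0.0256 F [  3.4 -11.9  -4. ]
[0.005, 0.006, -0.013] [11.0, 20.3, -0.6]
[0.005, 0.006, -0.013] [11.5, 19.9, 79.4]
```

jog_arm --pt "0 0 0 11 20 20 -1" --pt "0 0 -0.01 11 20 50 -1" --pt "0 0.006 -0.013 11 20 79 -1" --pt "0 0.006 -0.013 11 20 79 -1" --pt "0 0.006 -0.013 11 20 79 -1" --pt "0 0.006 -0.013 11 20 79 -1"

```text
time: 6.25
ee_pos: [0.6323, 0.0582, 0.145]
eef_rot: [0.961, 0.108, -0.254, 0.025]
ft_force: [0.5, -0.2, -1.4]
width: 0.0258
grip_force: 30.0
```

```bash
python3 - <<'E'
from h import *
s=status.read_state();N=nestR();print(np.round(s["joint_positions"],2),"nest",(N.T@(np.array(s["ee_pos"])-NEST)*1000).round(1))
d=camera("wrist");T=wristT(d,s);np.savez("w4.npz",T=T,**d)
P=(cloud(d,T)-NEST)@N*1000;im=d["image"].astype(int)
m=(abs(P[...,0]+40)<30)&(abs(P[...,1])<60)&(abs(P[...,2])<3)&(im.min(-1)>90);q=P[m]
print("bed z",np.median(q[:,2]),"y",np.percentile(q[:,1],[.3,99.7]),"xmin",np.percentile(q[:,0],.3),m.sum())
g=(im[...,0]>im[...,2]+60)&(P[...,2]>4)&(P[...,2]<16)&(abs(P[...,0])<45)&(abs(P[...,1])<35)
n,l,st,c=cv2.connectedComponentsWithStats(g.astype(np.uint8))
for k in range(1,n):
    if st[k,4]>8: print(c[k].round(1),st[k,4],np.median(P[l==k],0).round(1),P[l==k].min(0).round(1),P[l==k].max(0).round(1))
m=(P[...,2]>8)&(P[...,2]<12.5)&(abs(P[...,0]+42)<12)&(abs(P[...,1])<30)
print("stop",m.sum(),np.percentile(P[m],[2,98],axis=0).round(1))
Q=cloud(d,np.array(d["mount"]))*1000
b=(abs(Q[...,1])<11)&(Q[...,2]>-18)&(Q[...,2]<8)&(Q[...,0]>20)&(Q[...,0]<60);print("bar end x",np.percentile(Q[b][:,0],[90,99]))
show(npose(1,.2,30),npose(1,.2,2))
E
```

```text
[-0.12  0.83 -0.1   0.97  0.07  1.86 -1.55] nest [  1.8 -12.6 105.8]
bed z 0.26143798210430813 y [-49.53535862  49.61301828] xmin -59.891578070164364 5832
[249.8 163.4] 65 [-26.9 -19.5  11.1] [-30.  -22.9   6. ] [-22.9 -16.2  13.2]
[295.9 164.2] 69 [-26.7  18.7  11.2] [-30.   15.6   5.2] [-22.4  22.2  13.1]
[292.9 220.5] 39 [23.2 18.4  9.7] [21.6 15.5  4.1] [26.7 21.9 12.4]
stop 777 [[-48.4 -20.5   8.8]
 [-36.7  20.8  11.6]]
bar end x [35.40289413 35.68002776]
t 6.3 pos [0.6324 0.0582 0.145 ] width 0.0258 F [ 0.1  0.5 -1.7]
[-0.001, -0.008, 0.013] [-0.1, 12.9, 75.8]
[-0.001, -0.008, 0.013] [-0.3, 12.9, 103.8]
```

jog_arm --pt "0 -0.008 0.013 0.3 13 0 -1" --pt "0 -0.008 0.013 0.3 13 40 -1" --pt "0 -0.008 0.013 0.3 13 76 -1" --pt "0 -0.008 0.013 0.3 13 76 -1" --pt "0 -0.008 0.013 0.3 13 76 -1" --pt "0 -0.008 0.013 0.3 13 76 -1"

```text
time: 6.9
ee_pos: [0.5992, 0.0372, 0.079]
eef_rot: [0.961, 0.102, -0.257, 0.027]
ft_force: [0.3, -1.0, -2.1]
width: 0.0256
grip_force: 30.0
```

```bash
python3 - <<'E'
from h import *
s=status.read_state();N=nestR();print("nest",(N.T@(np.array(s["ee_pos"])-NEST)*1000).round(1))
show(npose(.5,-.1,2))
E
```

```text
nest [ 0.6  0.9 30.3]
t 6.9 pos [0.5992 0.0372 0.079 ] width 0.0256 F [ 0.3 -1.  -2.1]
[-0.001, -0.001, -0.001] [0.1, -1.0, 28.3]
```

jog_arm --pt "0 0 0 0 -1 8 -1" --pt "0 0 0 0 -1 15 -1" --pt "0 0 0 0 -1 20 -1" --pt "0 0 0 0 -1 23 -1" --pt "0 0 0 0 -1 25 -1" --pt "0 0 0 0 -1 27 -1" --pt "0 0 0 0 -1 28 -1" --pt "0 0 0 0 -1 28 -1" --pt "0 0 0 0 -1 28 -1"

```text
time: 7.8
ee_pos: [0.5836, 0.0355, 0.0536]
eef_rot: [0.96, 0.102, -0.258, 0.027]
ft_force: [0.3, 0.3, 2.0]
width: 0.0255
grip_force: 30.0
```

```bash
python3 - <<'E'
from h import *
s=status.read_state();N=nestR();print("nest",(N.T@(np.array(s["ee_pos"])-NEST)*1000).round(1),"F nest",(N.T@s["ft_force"]).round(1))
E
```

```text
nest [ 1.4 -0.6  0.5] F nest [ 0.7 -0.2  1.9]
```

jog_arm --pt "0 0 0 0 0 0 -0.2" --pt "0 0 0 0 0 0 0.1" --pt "0 0 0 0 0 0 0.1" --pt "0 0 0 0 0 0 0.1" --pt "0 0 0 0 0 -10 0.1" --pt "0 0 0 0 0 -25 0.1" --pt "0 0 0 0 0 -60 1" --pt "0 0 0 0 0 -100 1" --pt "0 0 0 0 0 -135 1" --pt "0 0 0 0 0 -135 1" --pt "0 0 0 0 0 -135 1"

```text
time: 8.9
ee_pos: [0.6503, 0.0497, 0.1705]
eef_rot: [0.96, 0.102, -0.258, 0.027]
ft_force: [0.2, -0.3, -0.7]
width: 0.0798
grip_force: 0.0
```

```bash
python3 - <<'E'
from h import *
s=status.read_state();N=nestR();print("nest",(N.T@(np.array(s["ee_pos"])-NEST)*1000).round(1),np.round(s["joint_positions"],2))
d=camera("wrist");T=wristT(d,s)
P=(cloud(d,T)-NEST)@N*1000;im=d["image"].astype(int)
m=(P[...,2]>13)&(P[...,2]<20)&(abs(P[...,0])<45)&(abs(P[...,1])<16)
print("bar top",m.sum(),np.percentile(P[m],[1,50,99],axis=0).round(1))
for n in("side",):
    d=camera(n);P=(cloud(d)-NEST)@N*1000;im=d["image"].astype(int)
    m=(im.max(-1)<45)&(abs(P[...,0]-160)<40)&(abs(P[...,1])<40)&(P[...,2]>0)&(P[...,2]<70);print("knob side",m.sum(),np.median(P[m],0).round(1))
save(d["image"],"s2.png",(150,160,290,265),5)
show(npose(0,0,140),npose(165,0,130),npose(165,0,60),npose(165,0,15))
E
```

```text
nest [  0.8  -0.5 135.8] [-0.12  0.87 -0.08  0.85  0.08  1.95 -1.54]
bar top 2017 [[-33.7 -12.5  14.2]
 [ -0.8   0.5  16.2]
 [ 34.9  12.8  17.8]]
knob side 72 [175.3  -6.7  36.9]
t 9.0 pos [0.6492 0.0494 0.1691] width 0.0842 F [ 0.3 -0.2 -0.1]
[-0.001, 0.004, -0.0] [1.1, 0.4, -6.0]
[-0.001, 0.004, -0.0] [-163.9, 0.5, 4.7]
[-0.001, 0.004, -0.0] [-163.6, 0.6, 74.7]
[-0.001, 0.004, -0.0] [-163.4, 0.6, 119.7]
```

View pics/s2.png

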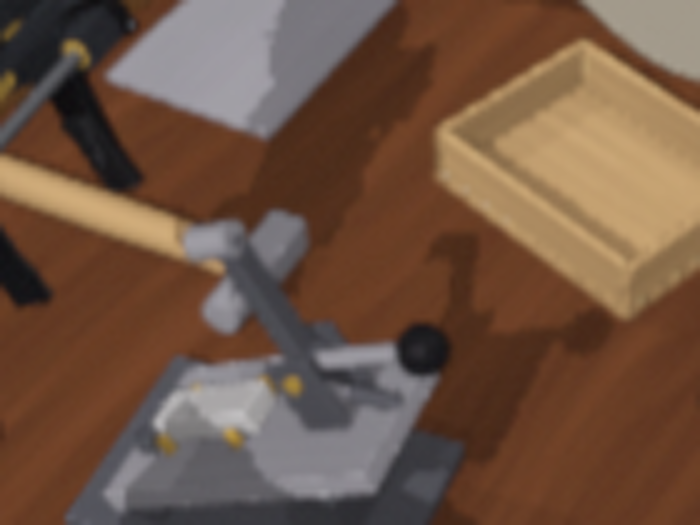

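Side view: bar lies flat between the pins (210,410), clamp open, knob at (422,350).

jog_arm --pt "0 0 0 0 0.5 -12 1" --pt "0 0 0 -50 0.5 -12 1" --pt "0 0 0 -100 0.5 -12 1" --pt "0 0 0 -164 0.5 -10 1" --pt "0 0 0 -164 0.5 0 1" --pt "0 0 0 -164 0.5 20 1" --pt "0 0 0 -164 0.5 30 1" --pt "0 0 0 -164 0.5 30 1" --pt "0 0 0 -164 0.5 30 1"

```text
time: 9.9
ee_pos: [0.4965, 0.0162, 0.2262]
eef_rot: [0.96, 0.102, -0.259, 0.027]
ft_force: [-0.5, 0.2, -0.8]
width: 0.0873
grip_force: 0.0
```

```bash
python3 - <<'E'
from h import *
s=status.read_state();N=nestR();print("nest",(N.T@(np.array(s["ee_pos"])-NEST)*1000).round(1),np.round(s["joint_positions"],2))
d=camera("wrist");T=wristT(d,s)
Q=cloud(d,T);P=(Q-NEST)@N*1000;im=d["image"].astype(int)
m=(im.max(-1)<60)&(abs(P[...,0]-165)<25)&(abs(P[...,1])<25)&(P[...,2]>5)&(P[...,2]<60);print("knob",m.sum(),np.percentile(P[m],[2,50,98],axis=0).round(1) if m.any() else 0)
show(npose(165,0,60),npose(165,0,15))
E
```

```text
nest [164.9  -0.  105.3] [-0.07  0.46 -0.11  1.38  0.07  1.83 -1.54]
knob 746 [[153.3 -11.9  37.9]
 [161.2   0.2  44.7]
 [173.5  10.7  48.1]]
t 9.95 pos [0.4969 0.0163 0.2264] width 0.0873 F [ 0.7 -0.1  0.2]
[-0.001, 0.003, -0.0] [-0.1, 0.1, 45.7]
[-0.001, 0.003, -0.0] [0.0, 0.2, 90.7]
```

jog_arm --pt "0 0 0 0 0 35 0.6" --pt "0 0 0 0 0 65 0" --pt "0 0 0 0 0 80 0" --pt "0 0 0 0 0 89 0" --pt "0 0 0 0 0 89 0" --pt "0 0 0 0 0 89 0" --pt "0 0 0 0 0 89 -1" --pt "0 0 0 0 0 89 -1" --pt "0 0 0 0 0 89 -1" --pt "0 0 0 0 0 89 -1" --pt "0 0 0 0 0 89 -1" --squeeze 20

```text
time: 11.05
ee_pos: [0.453, 0.0074, 0.1497]
eef_rot: [0.96, 0.102, -0.258, 0.027]
ft_force: [0.7, 4.5, 2.9]
width: 0.0267
grip_force: 20.0
```

```bash
python3 - <<'E'
from h import *
s=status.read_state();N=nestR();p=(N.T@(np.array(s["ee_pos"])-NEST)*1000);print("nest",p.round(1),np.round(s["ft_force"],1),s["width"],s["grip_force"])
for q in np.arange(1.6,-.01,-.1): print(round(q,1),[(-(90+75*np.sin(q)-p[0])).round(0),(-(36+75*np.cos(q)-19-p[2])).round(0)])
E
```

```text
nest [165.2  -0.6  16.9] [0.7 4.5 2.9] 0.026741212105745035 20.000339448451996
1.6 [np.float64(0.0), np.float64(2.0)]
1.5 [np.float64(0.0), np.float64(-5.0)]
1.4 [np.float64(1.0), np.float64(-13.0)]
1.3 [np.float64(3.0), np.float64(-20.0)]
1.2 [np.float64(5.0), np.float64(-27.0)]
1.1 [np.float64(8.0), np.float64(-34.0)]
1.0 [np.float64(12.0), np.float64(-41.0)]
0.9 [np.float64(16.0), np.float64(-47.0)]
0.8 [np.float64(21.0), np.float64(-52.0)]
0.7 [np.float64(27.0), np.float64(-57.0)]
0.6 [np.float64(33.0), np.float64(-62.0)]
0.5 [np.float64(39.0), np.float64(-66.0)]
0.4 [np.float64(46.0), np.float64(-69.0)]
0.3 [np.float64(53.0), np.float64(-72.0)]
0.2 [np.float64(60.0), np.float64(-74.0)]
0.1 [np.float64(68.0), np.float64(-75.0)]
-0.0 [np.float64(75.0), np.float64(-75.0)]
```

jog_arm --pt "0 0 0 0 0 -7 -1" --pt "0 0 0 1 0 -15 -1" --pt "0 0 0 3 0 -22 -1" --pt "0 0 0 5 0 -29 -1" --pt "0 0 0 8 0 -36 -1" --pt "0 0 0 12 0 -43 -1" --pt "0 0 0 16 0 -49 -1" --pt "0 0 0 21 0 -54 -1" --pt "0 0 0 27 0 -59 -1" --pt "0 0 0 33 0 -64 -1" --pt "0 0 0 39 0 -68 -1" --pt "0 0 0 46 0 -71 -1"

```text
time: 12.25
ee_pos: [0.5271, 0.0233, 0.1889]
eef_rot: [0.96, 0.102, -0.258, 0.027]
ft_force: [0.2, 4.7, 6.1]
width: 0.0263
grip_force: 20.0
```

jog_arm --pt "0 0 0 7 0 -3 -1" --pt "0 0 0 14 0 -5 -1" --pt "0 0 0 21 0 -6 -1" --pt "0 0 0 25 0 -6 -1" --pt "0 0 0 25 0 -6 -1" --pt "0 0 0 25 0 -6 0" --pt "0 0 0 25 0 -6 0.5" --pt "0 0 0 25 0 -6 0.5" --pt "0 0 0 25 0 -6 0.5" --pt "0 0 0 25 0 -6 0.5"

```text
time: 13.25
ee_pos: [0.5506, 0.0274, 0.1804]
eef_rot: [0.96, 0.102, -0.259, 0.027]
ft_force: [0.4, 0.0, 0.7]
width: 0.0586
grip_force: 0.0
```

```bash
python3 - <<'E'
from h import *
s=status.read_state();N=nestR();p=(N.T@(np.array(s["ee_pos"])-NEST)*1000);print("nest",p.round(1),np.round(s["ft_force"],1),s["width"])
d=camera("side");save(d["image"],"s3.png",(150,160,290,265),5)
E
```

```text
nest [94.2  0.3 93.2] [0.4 0.  0.7] 0.05862253722692465
```

View pics/s3.png

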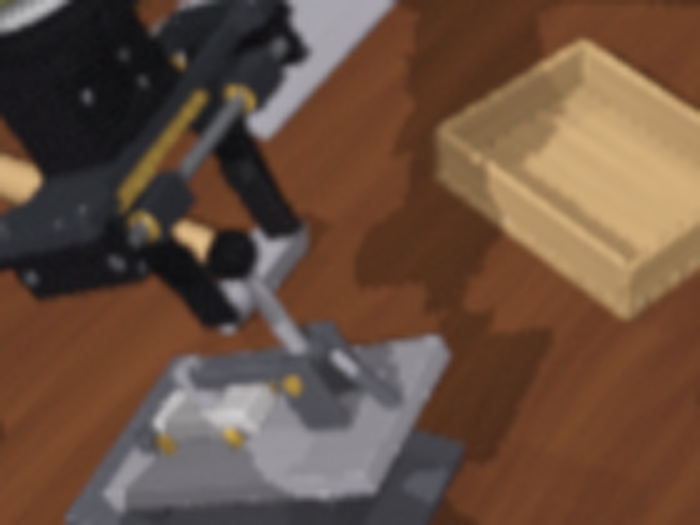

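Side view: the clamp is closed, foot on the bar (205,400), knob (235,252) free between the open fingers. Now back off and let it hold.

jog_arm --pt "0 0 0 0 0 -25 0.5" --pt "0 0 0 0 0 -50 0.5" --pt "0 0 0 0 0 -50 0.5" --pt "0 0 0 0 0 -50 0.5" --pt "0 0 0 0 0 -50 0.5" --pt "0 0 0 0 0 -50 0.5" --pt "0 0 0 0 0 -50 0.5" --pt "0 0 0 0 0 -50 0.5" --pt "0 0 0 0 0 -50 0.5" --pt "0 0 0 0 0 -50 0.5" --pt "0 0 0 0 0 -50 0.5" --pt "0 0 0 0 0 -50 0.5"

```text
time: 14.5
ee_pos: [0.5752, 0.033, 0.2236]
eef_rot: [0.96, 0.102, -0.259, 0.027]
ft_force: [0.1, -0.5, 1.4]
width: 0.0653
grip_force: 0.0
```

jog_arm --pt "0 0 0 4 0 0 0.3" --pt "0 0 0 4 0 0 0.3" --pt "0 0 0 4 0 25 0.3" --pt "0 0 0 4 0 50 0.3" --pt "0 0 0 4 0 50 0.3" --pt "0 0 0 4 0 50 0.3" --pt "0 0 0 4 0 50 -1" --pt "0 0 0 4 0 50 -1" --pt "0 0 0 4 0 50 -1" --pt "0 0 0 4 0 50 -1" --pt "0 0 0 4 0 50 -1" --squeeze 22

```text
time: 15.6
ee_pos: [0.554, 0.0292, 0.1785]
eef_rot: [0.96, 0.102, -0.259, 0.026]
ft_force: [-0.2, -1.1, 1.1]
width: 0.0266
grip_force: 22.0
```

```bash
python3 - <<'E'
from h import *
s=status.read_state();N=nestR();p=(N.T@(np.array(s["ee_pos"])-NEST)*1000);print("nest",p.round(1),np.round(s["ft_force"],1),s["width"],s["grip_force"])
dx=p[0]-90;dz=p[2]-92
for q in np.arange(0,1.61,.1): print(round(q,1),round(-75*np.sin(q)),round(75-75*np.cos(q)),end=' | ')
E
```

```text
nest [90.1 -0.7 93.5] [-0.2 -1.1  1.1] 0.026583354508078947 22.004465460777283
0.0 0 0 | 0.1 -7 0 | 0.2 -15 1 | 0.3 -22 3 | 0.4 -29 6 | 0.5 -36 9 | 0.6 -42 13 | 0.7 -48 18 | 0.8 -54 23 | 0.9 -59 28 | 1.0 -63 34 | 1.1 -67 41 | 1.2 -70 48 | 1.3 -72 55 | 1.4 -74 62 | 1.5 -75 70 | 1.6 -75 77 |
```

jog_arm --pt "0 0 0 -7 0 0 -1" --pt "0 0 0 -15 0 1 -1" --pt "0 0 0 -22 0 3 -1" --pt "0 0 0 -29 0 6 -1" --pt "0 0 0 -36 0 9 -1" --pt "0 0 0 -42 0 13 -1" --pt "0 0 0 -48 0 18 -1" --pt "0 0 0 -54 0 23 -1" --pt "0 0 0 -59 0 28 -1" --pt "0 0 0 -63 0 34 -1" --pt "0 0 0 -67 0 41 -1" --pt "0 0 0 -70 0 48 -1"

```text
time: 16.8
ee_pos: [0.4706, 0.0112, 0.1729]
eef_rot: [0.96, 0.102, -0.259, 0.027]
ft_force: [-3.4, 1.8, 5.9]
width: 0.0266
grip_force: 22.0
```

jog_arm --pt "0 0 0 -2 0 7 -1" --pt "0 0 0 -4 0 14 -1" --pt "0 0 0 -5 0 22 -1" --pt "0 0 0 -5 0 27 -1" --pt "0 0 0 -5 0 27 -1" --pt "0 0 0 -5 0 27 0.2" --pt "0 0 0 -5 0 27 0.6" --pt "0 0 0 -5 0 27 0.6" --pt "0 0 0 -5 0 27 0.6" --pt "0 0 0 -5 0 0 0.8" --pt "0 0 0 -5 0 -40 1" --pt "0 0 0 -5 0 -62 1"

```text
time: 18.0
ee_pos: [0.499, 0.0166, 0.2305]
eef_rot: [0.961, 0.102, -0.257, 0.027]
ft_force: [0.5, -1.1, -1.3]
width: 0.0744
grip_force: 0.0
```

```bash
python3 - <<'E'
from h import *
s=status.read_state();N=nestR();p=(N.T@(np.array(s["ee_pos"])-NEST)*1000);print("nest",p.round(1),np.round(s["ft_force"],1),s["width"])
d=camera("wrist");T=wristT(d,s)
P=(cloud(d,T)-NEST)@N*1000;im=d["image"].astype(int)
m=(im.max(-1)<60)&(abs(P[...,0]-160)<30)&(abs(P[...,1])<25)&(P[...,2]>5)&(P[...,2]<75);print("knob",m.sum(),np.percentile(P[m],[2,50,98],axis=0).round(1) if m.any() else 0)
d=camera("side");save(d["image"],"s4.png",(150,160,290,265),5)
show(npose(165,0,145),npose(0,0,145))
E
```

```text
nest [1.650e+02 1.000e-01 1.102e+02] [ 0.5 -1.1 -1.3] 0.07438717978877359
knob 720 [[153.5 -11.8  38.1]
 [161.6   0.3  44.6]
 [173.9  11.1  48.3]]
t 18.1 pos [0.4995 0.0167 0.2303] width 0.0817 F [-0.7  0.1  0.3]
[-0.001, -0.002, -0.0] [-0.5, -0.1, -34.6]
[-0.001, -0.002, -0.0] [164.5, -0.1, -34.2]
```

View pics/s4.png

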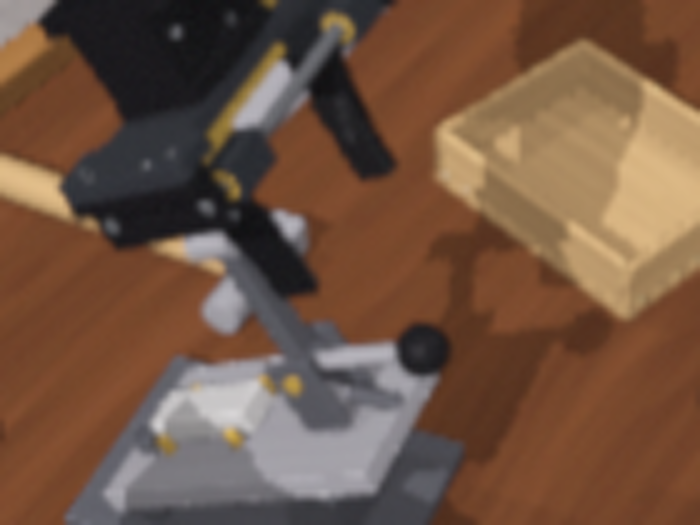

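Side view: knob back at (422,350), same as at the start (fully open); bar still between the pins (210,410). Go back over the nest.

jog_arm --pt "0 0 0 0 0 -35 1" --pt "0 0 0 0 0 -35 1" --pt "0 0 0 50 0 -35 1" --pt "0 0 0 100 0 -35 1" --pt "0 0 0 150 0 -35 0.5" --pt "0 0 0 164 0 -35 0.1" --pt "0 0 0 164 0 -20 0.1" --pt "0 0 0 164 0 20 0.1" --pt "0 0 0 164 0 60 0.1" --pt "0 0 0 164 0 75 0.1" --pt "0 0 0 164 0 75 0.1" --pt "0 0 0 164 0 75 0.1"

```text
time: 19.3
ee_pos: [0.5994, 0.0382, 0.0812]
eef_rot: [0.96, 0.102, -0.259, 0.027]
ft_force: [0.6, 0.7, 0.6]
width: 0.0478
grip_force: 0.0
```

```bash
python3 - <<'E'
from h import *
s=status.read_state();N=nestR();p=(N.T@(np.array(s["ee_pos"])-NEST)*1000);print("nest",p.round(1),np.round(s["ft_force"],1),s["width"])
d=camera("wrist");T=wristT(d,s)
P=(cloud(d,T)-NEST)@N*1000
m=(P[...,2]>13)&(P[...,2]<20)&(abs(P[...,0])<45)&(abs(P[...,1])<16)
print("bar top",m.sum(),np.percentile(P[m],[1,50,99],axis=0).round(1))
show(npose(0.5,0,2))
E
```

```text
nest [ 1.3  0.1 32.3] [0.6 0.7 0.6] 0.04784334481827977
bar top 3630 [[-36.1 -12.7  14.2]
 [-11.4  -0.3  16.1]
 [ 16.7  12.7  17.6]]
t 19.35 pos [0.6    0.0384 0.0817] width 0.0483 F [0.7 0.1 0.1]
[-0.001, 0.001, -0.0] [0.6, 0.0, 31.1]
```

jog_arm --pt "0 0 0 1 0 12 0.1" --pt "0 0 0 2 0 21 0.1" --pt "0 0 0 2 0 27 0.1" --pt "0 0 0 2 0 30 0.1" --pt "0 0 0 2 0 30 0.1" --pt "0 0 0 2 0 30 0.1" --pt "0 0 0 2 0 30 -1" --pt "0 0 0 2 0 30 -1" --pt "0 0 0 2 0 30 -1" --pt "0 0 0 2 0 30 -1" --pt "0 0 0 2 0 30 -1" --squeeze 30

```text
time: 20.45
ee_pos: [0.5863, 0.0356, 0.054]
eef_rot: [0.96, 0.102, -0.259, 0.027]
ft_force: [0.4, -1.0, 0.0]
width: 0.0258
grip_force: 30.0
```

jog_arm --pt "0 0 0 0 0 -3 -1" --pt "0 0 0 0 0 -8 -1" --pt "0 0 0 0 0 -16 -1" --pt "0 0 0 0 0 -30 -1" --pt "0 0 0 0 0 -60 -1" --pt "0 0 0 0 0 -100 -1" --pt "0 0 0 0 0 -145 -1" --pt "0 0 0 0 0 -145 -1" --pt "0 0 0 0 0 -145 -1"

```text
time: 21.35
ee_pos: [0.6582, 0.051, 0.18]
eef_rot: [0.96, 0.102, -0.258, 0.027]
ft_force: [-0.3, -1.0, -2.8]
width: 0.0258
grip_force: 30.0
```

```bash
python3 - <<'E'
from h import *
s=status.read_state();N=nestR();p=(N.T@(np.array(s["ee_pos"])-NEST)*1000);print("nest",p.round(1),np.round(s["ft_force"],1),s["width"],s["grip_force"])
# tote yaw: long side at ~ -13.3 or ; long dir
for yaw in (12,-13.4):
    show(pose([.62,-.08,.28],yaw,15),pose([.528,-.287,.25],yaw),pose([.528,-.287,.06],yaw))
E
```

```text
nest [ -1.4  -0.  148. ] [-0.3 -1.  -2.8] 0.025775353568267573 29.997931122779846
t 21.35 pos [0.6582 0.051  0.18  ] width 0.0258 F [-0.3 -1.  -2.8]
[-0.0, 0.262, 0.002] [-106.3, 119.9, -54.3]
[-0.0, 0.524, 0.002] [-206.8, 303.1, 38.3]
[-0.0, 0.524, 0.002] [-111.7, 303.2, 202.8]
t 21.35 pos [0.6582 0.051  0.18  ] width 0.0258 F [-0.3 -1.  -2.8]
[0.17, 0.258, 0.413] [-106.3, 119.9, -54.3]
[0.116, 0.516, 0.435] [-206.8, 303.1, 38.3]
[0.116, 0.516, 0.435] [-111.7, 303.2, 202.8]
```

jog_arm --pt "0.03 0.06 0.1 -30 30 -40 -1" --pt "0.08 0.13 0.2 -60 65 -50 -1" --pt "0.13 0.2 0.3 -90 100 -54 -1" --pt "0.17 0.258 0.413 -110 135 -50 -1" --pt "0.15 0.36 0.42 -140 185 -30 -1" --pt "0.13 0.45 0.43 -175 235 0 -1" --pt "0.116 0.516 0.435 -200 280 20 -1" --pt "0.116 0.516 0.435 -207 303 38 -1" --pt "0.116 0.516 0.435 -207 303 38 -1" --pt "0.116 0.516 0.435 -207 303 38 -1" --pt "0.116 0.516 0.435 -207 303 38 -1" --pt "0.116 0.516 0.435 -207 303 38 -1"

```text
time: 22.55
ee_pos: [0.528, -0.2852, 0.2497]
eef_rot: [0.993, -0.115, -0.001, -0.0]
ft_force: [-1.0, -0.8, -2.4]
width: 0.0256
grip_force: 30.0
```

```bash
python3 - <<'E'
from h import *
s=status.read_state();print(s["grip_force"],s["eef_rot"],np.round(s["joint_positions"],2))
d=camera("wrist");T=wristT(d,s);P=cloud(d,T);im=d["image"].astype(int)
m=(np.linalg.norm(P[...,:2]-[.528,-.287],axis=-1)<.14)&(P[...,2]>.038)&(P[...,2]<.055)&(im[...,0]>im[...,2]+30)
print("rim",m.sum(),cv2.minAreaRect((P[m][:,:2]*1000).astype(np.float32)))
f=(np.linalg.norm(P[...,:2]-[.528,-.287],axis=-1)<.05)&(P[...,2]<.03);print("floor",np.median(P[f][:,2]))
show(pose([.528,-.287,.07],-13.2),pose([.528,-.287,.008],-13.2))
E
```

```text
29.99787747859955 [ 9.93315256e-01 -1.15426581e-01 -1.17086549e-03 -3.67737349e-04] [ 0.36  0.26  0.07  1.49 -0.02  1.39 -1.37]
rim 2372 ((527.7803344726562, -286.9974670410156), (140.31219482421875, 178.3229522705078), 76.79026794433594)
floor 0.006772570121194893
t 22.6 pos [ 0.5281 -0.2853  0.2499] width 0.0254 F [ 1.5 -0.3 -2.8]
[-0.0, 0.002, -0.001] [0.6, 1.7, 179.9]
[-0.0, 0.002, -0.001] [0.8, 1.7, 241.9]
```

jog_arm --pt "0 0.002 0 1 2 50 -1" --pt "0 0.002 0 1 2 100 -1" --pt "0 0.002 0 1 2 150 -1" --pt "0 0.002 0 1 2 190 -1" --pt "0 0.002 0 1 2 215 -1" --pt "0 0.002 0 1 2 228 -1" --pt "0 0.002 0 1 2 234 -1" --pt "0 0.002 0 1 2 238 -1" --pt "0 0.002 0 1 2 238 -1" --pt "0 0.002 0 1 2 238 -1" --pt "0 0.002 0 1 2 238 -1"

```text
time: 23.7
ee_pos: [0.528, -0.2897, 0.0132]
eef_rot: [0.993, -0.117, 0.001, 0.001]
ft_force: [0.4, -0.4, -1.4]
width: 0.0255
grip_force: 30.0
```

jog_arm --pt "0 0 0 0 0 2 -1" --pt "0 0 0 0 0 3 -1" --pt "0 0 0 0 0 4 -1" --pt "0 0 0 0 0 4 -1" --pt "0 0 0 0 0 4 -1"

```text
time: 24.2
ee_pos: [0.5275, -0.2895, 0.0091]
eef_rot: [0.993, -0.117, 0.0, 0.0]
ft_force: [-4.1, 1.1, 8.3]
width: 0.026
grip_force: 30.0
```

jog_arm --pt "0 0 0 0 0 0.5 -1" --pt "0 0 0 0 0 0.5 -1" --pt "0 0 0 0 0 0.5 -1"

```text
time: 24.5
ee_pos: [0.5275, -0.2895, 0.0091]
eef_rot: [0.993, -0.117, 0.0, 0.0]
ft_force: [-6.3, 3.2, 12.2]
width: 0.0256
grip_force: 30.0
```

Firm contact with the floor; release gently and retreat.

jog_arm --pt "0 0 0 0 0 0 -0.35" --pt "0 0 0 0 0 0 -0.2" --pt "0 0 0 0 0 0 -0.1" --pt "0 0 0 0 0 0 -0.1" --pt "0 0 0 0 0 0 -0.1" --pt "0 0 0 0 0 -10 -0.1" --pt "0 0 0 0 0 -30 -0.1" --pt "0 0 0 0 0 -70 -0.1" --pt "0 0 0 0 0 -120 -0.1" --pt "0 0 0 0 0 -170 -0.1" --pt "0 0 0 0 0 -200 -0.1" --pt "0 0 0 0 0 -200 -0.1"

```text
time: 25.7
ee_pos: [0.5294, -0.2904, 0.214]
eef_rot: [0.993, -0.117, 0.005, 0.002]
ft_force: [0.8, -0.3, 0.5]
width: 0.0392
grip_force: 0.0
```

```bash
python3 - <<'E'
from h import *
s=status.read_state();print(s["ee_pos"],s["width"])
d=camera("wrist");T=wristT(d,s);P=cloud(d,T);im=d["image"].astype(int)
m=(np.linalg.norm(P[...,:2]-[.528,-.289],axis=-1)<.06)&(P[...,2]>.014)&(P[...,2]<.03)&(im.max(-1)-im.min(-1)<40)
print("bar",m.sum(),cv2.minAreaRect((P[m][:,:2]*1000).astype(np.float32)),np.percentile(P[m][:,2],[2,50,98]))
d=camera("scene");save(d["image"],"final.png",k=1.5)
E
```

```text
[ 0.52940618 -0.29040341  0.21397518] 0.039204994085956235
bar 1309 ((529.1275024414062, -289.8233337402344), (24.749961853027344, 69.0252914428711), 76.26610565185547) [0.02067926 0.02270052 0.02426247]
```

View pics/final.png

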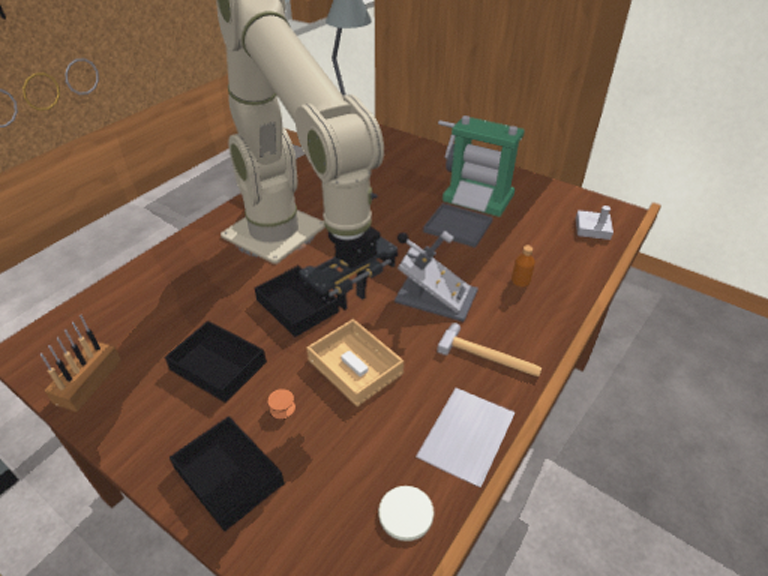

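The bar lies flat in the wooden tote at (354,362), with its top at 22.7 mm (about 22 expected). The bystanders haven't moved and the clamp is open.

```bash
python3 -c "
from bench import order;print(order.close_job())"
```

```text
the job is handed in; nothing more can be done
None
```

The whole job was done in the order asked and handed in at about 26 s of the 72 s allowed: the bar was nested and clamped, the clamp held it unaided for over a second and was swung fully open again, and the bar now lies flat in the wooden tote, with the other things on the bench left alone.

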